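Tuck the shallow candy tray under the bench riser

ROBOT

A 6-joint arm with a two-finger parallel gripper is mounted at the origin on the work surface. World frame = base frame: x ahead of the robot, y to its left, z up, the work surface at z = 0. Lengths are in mm, angles in rad, forces in N, time in s.
With the tool pointing down it reaches from about 350 to 1000 mm from the base axis. Payload 7.1 kg.
Tool frame: the origin (TCP) lies at the very end of the fingers, on their centre line; the grasp point (between the pads) lies 19 mm behind it; z points along the fingers, x is the direction in which the jaws open and shut, and the axes are right-handed (so a half turn about z gives the same grasp; the last joint's range is limited). The gripper opens to 85 mm and grips with 20 to 120 N. Pads are 22 mm wide; open, the fingers measure 114 mm over their backs; the gripper's body (76 mm by 85 mm) begins 54 mm behind the grasp point. The pads swing forward as they close: fully open they stand 13 mm farther back than shut.
Start: joints at [1.197, 0.423, 1.63, -0, 1.089, -0.019], TCP at [217.095, 586.067, 198.119] pointing down, gripper open.
Joint ranges: [-3, 3], [-0.9, 2.11], [0.09, 2.58], [-1.31, 4.45], [0.11, 2.69], [-2.54, 2.54]. Speed limits (rad/s): [2.39, 2.39, 3.01, 3.14, 3.14, 3.14].

INTERFACE

Orientations are given as a unit quaternion [w, x, y, z].
In Python, from station import bot gives the robot as it stands.
- The arm moves only by the tool carry_out, never from a script. Its arguments are lists of equal length, an entry for each row: "claw": the gripper's target within -1 to 1 (shut at 1, half-way at 0, fully open at -1); "linear": the shift along the world's x, y, z in cm, a list of three; "yaw": the turn about the world's z in rad. In form: {"claw": [claw, ...], "linear": [[dx, dy, dz], ...], "yaw": [yaw, ...]}. A call has 1 to 12 rows; each row shifts and turns the commanded pose from where the row before left it; what a row does not reach is not made up. A row lasts 1/12 s, in which the tool goes at most 41.7 mm and 7.16 degrees, less where a joint would pass 70% of its speed; a pose out of reach is approached as far as the arm can. A call is refused whole if a number of a shift passes 4.17 or a number of a turn 0.125, either way. A call with a gripper value outside its range is refused whole. The fingers move at their own pace and stop on an object; "grip_force" is the grip in N (left out, the last holds). Time passes only in rows, so rows that do not move let the fingers close. It gives the time, the measured TCP pose, the force and the opening at its end, in the units of the state.
- bot.state(): the state, without advancing time (a new reading comes with each control period).
- bot.read_camera(name): name is "scene" or "top"; returns a dict with "color" (480x640x3 uint8, blue, green, red), "range_z" (480x640 float32, mm along the optical axis (not along the pixel's ray), 0 where there is no reading), "K" (3x3 intrinsics, pixels), "k1" (the pictures are not rectified: a ray, as slopes to the right and down, at radius r is drawn at 1 + k1 r^2 times it, then the intrinsics apply), "rvec" (rotation vector, rad) and "tvec" (3), from world to camera coordinates, as OpenCV has them. Camera axes: x right, y down, z forward; pixel columns grow to the right and rows downward; lengths in mm; the calibration is good to about 2 mm. A picture is of the moment at which its call begins.
- bot.close_job(): hands the job in, once; it reports no verdict.
The state is a dict: "t": time; "joints": joint angles; "joint_vel": joint speeds; "joint_efforts": joint torques, N m; "tool_pos": TCP position; "orientation": TCP orientation; "force": force on the tool from outside, world axes, zero at the start; "wrist_torque": the same for the moment, N m; "gripper_width": opening from 0.0 (shut) to 1.0 (fully open).
Only numpy, scipy, OpenCV 4.12 (cv2) and the standard library are available. Lean on these libraries where they do the work, as an engineer would, in place of code of your own. Each camera call takes 0.05 s, during which the arm holds its last target. There are 200 camera calls.

TASK

Slide the shallow, lidded candy tray with the turning knob under the low riser, in through the side that faces the trays and keeping it on the bench rather than carrying it. Leave it square to the riser, with the whole lidded part covered by the board and most of the handle sticking out in front, and let go. Do not disturb the deep open tray or the glass bowl that stands on the riser.

Things in the scene. Friction and masses are not known exactly. Their poses are not given: they have to be found in the camera images.
- candy_tray: Tray to put away: shallow closed red plastic box, 120 (x) by 80 (y) by 26 mm high, a round 28 mm knob on its lid (36 mm high in all); loose, about 0.35 kg. Origin: centre of its underside, z up. Starts in front of the riser, left or right of the deep tray. Handle: straight bar on the local -x end, 16 mm thick (y, centred on y = 0), x = -131 to -60 mm, 6 to 32 mm above the bench; grip about x = -100.
- riser: Low pale wooden riser, fixed: board 200 deep (x) by 380 long (y) by 14 mm thick, underside 46 mm above the bench. Origin: its middle, at bench height. Front edge at local x = -100 mm, facing the trays; local +x points in under the board. It stands on two legs 16 mm thick at y = -182 and +182 mm, full depth; the space between them is empty.
- deep_tray: Bystander: open tray of the same red plastic holding sweets, 120 (x) by 80 (y) by 62 mm high, too tall for the riser; loose, about 0.35 kg. Origin: centre of its underside, z up. Handle: straight bar on the local -x end, 16 mm thick (y, centred on y = 0), x = -131 to -60 mm, 6 to 32 mm above the bench; grip about x = -100.
- bowl: Bystander: empty glass bowl, 110 mm across the rim and 50 mm high, 0.3 kg, standing loose on top of the riser (60 mm above the bench), back from the front edge. Origin: centre of its underside.
Things that resemble listed ones, but are neither listed nor needed, are in the scene too. What is shaped like the candy_tray but black is not meant.

How it is judged (in metres and radians):
On the way:
1. the shallow tray is part way in under the front edge of the riser, low on the bench (x of candy_tray in the frame of riser between -0.15 and -0.055 m and y of candy_tray in the frame of riser between -0.13 and 0.13 m and height (world z) of candy_tray below 0.02 m), for 0.05 s.
At the end, for the whole second after the job is handed in: The shallow tray lies flat and at rest on the bench between the riser's legs, within 11 degrees of square to the riser, its handle end between 6 mm short of and 35 mm behind the board's front edge (tray origin at riser x = -46 to -5 mm), handle sticking out in front (x of candy_tray in the frame of riser between -0.046 and -0.005 m and y of candy_tray in the frame of riser between -0.13 and 0.13 m and angle between the x axis of candy_tray and the x axis of riser, either way round below 0.19 rad and height (world z) of candy_tray below 0.008 m and angle between candy_tray's own z axis and vertical below 0.06 rad and linear speed of candy_tray below 0.01 m/s and angular speed of candy_tray below 0.1 rad/s); the robot touches nothing.
It fails at once if the shallow tray is lifted more than 25 mm off the bench or tipped over 20 degrees (height (world z) of candy_tray above 0.025 m or angle between candy_tray's own z axis and vertical above 0.35 rad).
It fails at once if the deep tray is shifted more than 25 mm (distance of deep_tray from where it was at the start of the episode above 0.025 m).
It fails at once if the bowl is shifted more than 25 mm or tipped (distance of bowl from where it was at the start of the episode above 0.025 m or angle between bowl's own z axis and vertical above 0.2 rad).
It also fails if it takes over 38 s, if anything falls off the work surface, if the arm or the gripper's body presses on something with over 40 N, if the wrist force passes 120 N, or if a joint passes its speed limit or range.

## Working session

There is one attempt and no reset: what is moved stays moved. The work goes in short steps, Python scripts to look and compute and a tool call to move; the robot and the scene stay as the last step left them, time stands still between calls to the robot, and variables do not carry over. Pictures are saved under pics/ and viewed, about 8 in all and at most 12, crops included, and the job is handed in when it is done.

Besides the shell and the picture viewer there is one more tool, called as name(argument=value, ...) on one line, values as JSON. carry_out: Moves the arm, as the interface text tells. Its arguments: {"type":"object","properties":{"claw":{"type":"array"},"linear":{"type":"array"},"yaw":{"type":"array"},"grip_force":{"type":"number"}},"required":["claw","linear","yaw"]}

```bash
mkdir -p pics; cat > h.py <<'E'
import numpy as np, cv2
from station import bot
def cam(n):
    c=bot.read_camera(n); np.savez('%s.npz'%n,**c); return c
def load(n): return np.load('%s.npz'%n)
def px2w(c,u,v,z=None):
    K=np.array(c['K']);k=float(c['k1']);R=cv2.Rodrigues(np.array(c['rvec'],float))[0];t=np.array(c['tvec'],float).ravel()
    s=cv2.undistortPoints(np.array([[[u,v]]],float),K,np.array([k,0,0,0]))[0,0]
    d=np.array([s[0],s[1],1.])
    o=-R.T@t; w=R.T@d
    if z is None: return o+w*float(c['range_z'][int(round(v)),int(round(u))])
    return o+w*(z-o[2])/w[2]
E
python3 - <<'E'
from h import *
for n in('scene','top'):
    c=cam(n); cv2.imwrite(f'pics/{n}0.png',c['color']); print(n,c['k1'],(-cv2.Rodrigues(c['rvec'])[0].T@np.ravel(c['tvec'])))
print(bot.state())
E
```

```text
scene -0.07084054920562137 [1088.17455451 -277.4395812   587.38001427]
top 0.04825485685741021 [ 419.27612462  -33.79388222 1077.01735345]
{'t': 0.1, 'joints': array([ 1.19700559e+00,  4.23778465e-01,  1.63058846e+00,  1.43730454e-05,
        1.08862584e+00, -1.89748452e-02]), 'joint_vel': array([ 0.00010219, -0.00109717, -0.00074637,  0.00010453,  0.00049081,
       -0.00089939]), 'joint_efforts': array([-1.74358797e-04, -5.58426046e+01, -2.82445496e+01, -1.32824298e-04,
        2.94043974e-03,  3.22358358e-05]), 'tool_pos': array([216.89785364, 585.5868008 , 197.42456377]), 'orientation': array([ 3.83619760e-04,  8.20799405e-01,  5.71216111e-01, -5.85625880e-04]), 'force': array([ 0.24675405, -0.26345262,  0.16724943]), 'wrist_torque': array([0.00803612, 0.0043981 , 0.04220911]), 'gripper_width': 1.000497305757092}
```

View pics/top0.png

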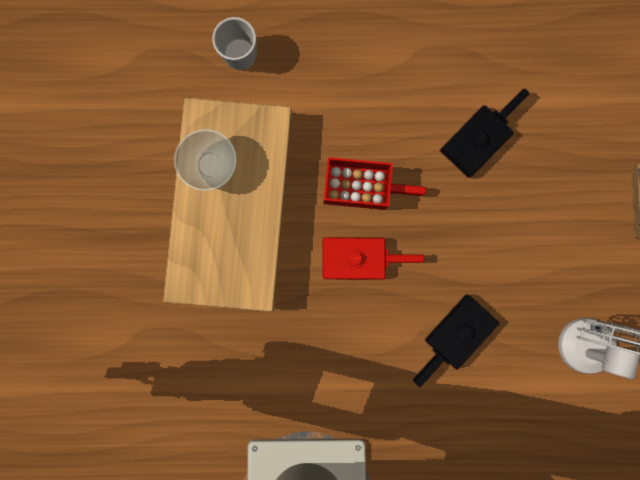

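View pics/scene0.png

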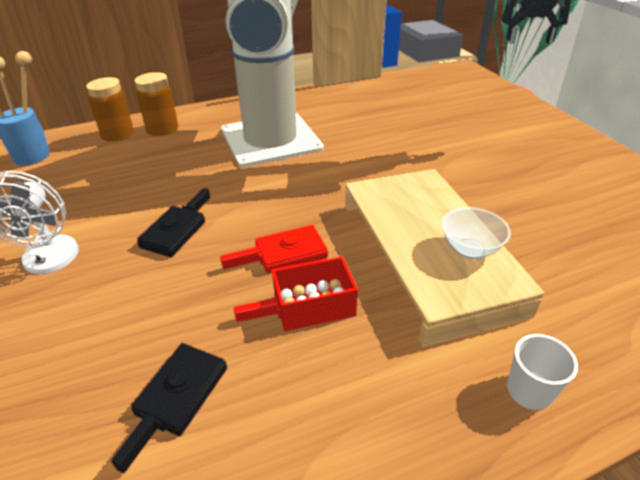

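```bash
python3 - <<'E'
from h import *
c=load('top'); im=c['color']
cv2.imwrite('pics/crop1.png',cv2.resize(im[90:320,155:445],None,fx=2.7,fy=2.55,interpolation=cv2.INTER_CUBIC))
f=lambda u,v,z:print((u,v),px2w(c,u,v,z).round(1), px2w(c,u,v).round(1))
# red closed tray by colour
m=((im[...,2]>110)&(im[...,1]<70)&(im[...,0]<70)).astype('uint8'); m[:222]=0
n,l,s,ce=cv2.connectedComponentsWithStats(m); print(s)
i=1+s[1:,4].argmax(); vs,us=np.where(l==i)
b=(us<384); bx=cv2.minAreaRect(np.c_[us[b],vs[b]].astype('f4')); print(bx)
for p in cv2.boxPoints(bx): f(*p,26)
h=us>392; print('handle'); 
for u in (393,400,410,420): 
    vv=vs[us==u]; 
    if len(vv): f(u,vv.mean(),32)
f(us.max(),vs[us==us.max()].mean(),32)
print('riser')
for p in [(184,99),(290,107),(272,310),(164,302)]: f(*p,60)
print('bowl');f(205,160,110)
E
```

```text
[[     0      0    640    480 304156]
 [   322    237    102     43   3039]
 [   350    355      1      1      1]
 [   625    411      1      1      1]
 [   396    439      2      1      2]
 [   371    448      1      1      1]]
((352.5, 258.0), (42.0, 61.0), 90.0)
(np.float32(322.0), np.float32(237.0)) [486.5 -34.3  26. ] [ 4.881e+02 -3.430e+01  1.000e-01]
(np.float32(383.0), np.float32(237.0)) [ 485.5 -149.4   26. ] [ 486.  -150.2   18.8]
(np.float32(383.0), np.float32(279.0)) [ 406.5 -148.2   26. ] [ 406.5 -148.8   20.5]
(np.float32(322.0), np.float32(279.0)) [407.3 -33.7  26. ] [ 4.07e+02 -3.37e+01  3.00e-01]
handle
(393, np.float64(258.0)) [ 445.6 -166.8   32. ] [ 445.7 -167.2   28.9]
(400, np.float64(258.0)) [ 445.5 -179.9   32. ] [ 445.6 -180.1   30.6]
(410, np.float64(258.0)) [ 445.4 -198.5   32. ] [ 445.4 -198.2   34.1]
(420, np.float64(258.0)) [ 445.3 -217.1   32. ] [ 445.3 -217.2   31.6]
(np.int64(423), np.float64(258.0)) [ 445.2 -222.7   32. ] [ 445.3 -223.    30.4]
riser
(184, 99) [742.6 219.4  60. ] [743.9 220.4  56. ]
(290, 107) [726.2  23.1  60. ] [726.1  23.1  60.3]
(272, 310) [352.4  57.4  60. ] [352.2  57.7  56.7]
(164, 302) [368.6 252.9  60. ] [365.5 270.3  -1.8]
bowl
(205, 160) [618.  169.8 110. ] [627.  179.   66.3]
```

View pics/crop1.png

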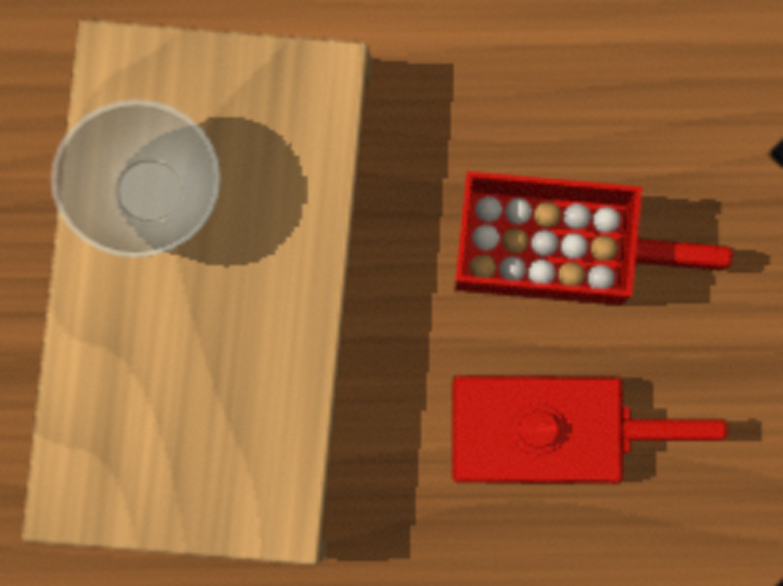

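Candidates for the target are the red closed tray with a knob (354,258), the red open deep tray (359,184), and two black lidded trays (478,141) and (463,331). The crop shows that the red one at (354,258) has a flat lid and a round knob, with its handle pointing right, so I choose it. The riser's front edge runs from (290,107) to (272,310).

carry_out(claw=[-1,-1,-1,-1,-1,-1,-1,-1,-1,-1,-1,-1], linear=[[2,-3.3,0],[2,-3.3,0],[2,-3.3,0],[2,-3.3,0],[2,-3.3,0],[2,-3.3,0],[2,-3.3,0],[2,-3.3,0],[2,-3.3,0],[2,-3.3,0],[2,-3.3,0],[2,-3.3,0]], yaw=[-0.1,-0.1,-0.1,-0.1,-0.1,-0.1,-0.1,-0.1,-0.1,-0.1,-0.1,-0.1], grip_force=40)

```text
t: 1.1
tool_pos: [457.5, 188.2, 198.0]
orientation: [0.0, 1.0, 0.006, -0.0]
force: [0.8, 0.6, -0.1]
gripper_width: 1.001
```

carry_out(claw=[-1,-1,-1,-1,-1,-1,-1,-1,-1,-1,-1,-1], linear=[[-0.1,-3.3,0],[-0.1,-3.3,0],[-0.1,-3.3,0],[-0.1,-3.3,0],[-0.1,-3.3,0],[-0.1,-3.3,0],[-0.1,-3.3,0],[-0.1,-3.3,0],[-0.1,-3.3,0],[-0.1,-3.3,0],[0,-2,0],[0,0,0]], yaw=[0,0,0,0,0,0,0,0,0,0,0,0])

```text
t: 2.1
tool_pos: [447.1, -163.1, 198.1]
orientation: [0.0, 1.0, 0.006, 0.0]
force: [0.3, 0.9, -0.1]
gripper_width: 1.0
```

carry_out(claw=[-0.3,-0.3,-0.3,-0.3,-0.3,-0.3,-0.3,-0.3,-0.3,-0.3,-0.3,-0.3], linear=[[-0.15,-1.8,0],[0,-1.8,0],[0,0,-2],[0,0,-2.2],[0,0,-2.2],[0,0,-2.2],[0,0,-2.2],[0,0,-2.2],[0,0,-2],[0,0,-1.5],[0,0,0],[0,0,0]], yaw=[-0.02,0,0,0,0,0,0,0,0,0,0,0])

```text
t: 3.1
tool_pos: [445.0, -195.1, 32.5]
orientation: [-0.001, 1.0, -0.002, -0.001]
force: [0.5, 0.0, 0.3]
gripper_width: 0.651
```

```bash
python3 - <<'E'
from h import *
c=cam('scene'); cv2.imwrite('pics/s1.png',cv2.resize(c['color'][150:400,150:470],None,fx=2.4,fy=2.4))
print(bot.state()['force'],bot.state()['gripper_width'])
E
```

```text
[ 0.74277356  0.57989522 -0.17470062] 0.6477128624386675
```

View pics/s1.png

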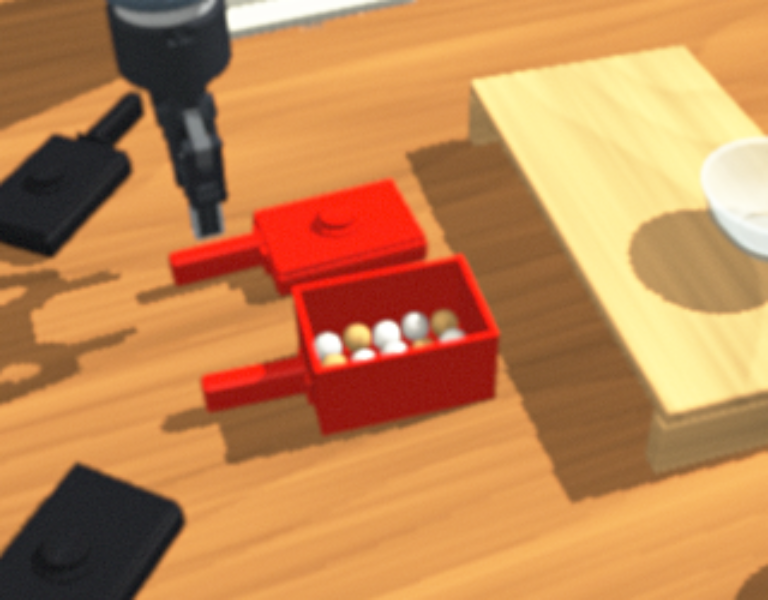

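The near finger ends at crop (208,232), just above the handle, which spans crop (172–262, 240–275). I'll check that pixel against the expected finger position before going lower.

```bash
python3 - <<'E'
from h import *
c=load('scene')
for u,v in [(208,228),(215,262),(172,268),(205,215)]:
    print(px2w(c,150+u/2.4,150+v/2.4).round(0))
P=np.array([[472,-195,38],[418,-195,38],[445,-195,32]],float)
p=cv2.projectPoints(P,c['rvec'],c['tvec'],c['K'],np.array([float(c['k1']),0,0,0]))[0][:,0]
print((p-150)*2.4)
print(bot.state()['tool_pos'])
E
```

```text
[ 485. -196.   81.]
[ 454. -191.   21.]
[ 452. -222.   25.]
[ 486. -197.   93.]
[[212.39980465 261.71670639]
 [195.40595012 216.9856173 ]
 [204.71224259 244.91521929]]
[ 445.68618151 -195.4972939    33.35015412]
```

```bash
python3 - <<'E'
from h import *
c=load('scene')
for u in (232,237,241):
  print(u)
  for v in range(226,268,3): print(v,px2w(c,u,v).round(0),c['color'][v,u])
cv2.imwrite('pics/s2.png',cv2.resize(c['color'][170:290,190:300],None,fx=5,fy=5,interpolation=cv2.INTER_CUBIC))
E
```

```text
232
226 [ 507. -201.  138.] [35 31 30]
229 [ 496. -201.  125.] [49 43 42]
232 [ 502. -202.  123.] [48 44 43]
235 [ 505. -203.  119.] [34 32 30]
238 [ 486. -202.   99.] [62 61 60]
241 [ 483. -202.   90.] [83 82 78]
244 [ 479. -203.   81.] [101  99  96]
247 [ 478. -203.   73.] [113 112 109]
250 [ 398. -194.   -2.] [ 95 141 201]
253 [ 445. -201.   32.] [ 30  59 253]
256 [ 450. -203.   29.] [ 25  44 254]
259 [ 453. -204.   25.] [ 15  24 173]
262 [ 453. -205.   18.] [ 15  22 147]
265 [ 454. -206.   12.] [ 14  20 145]
237
226 [ 491. -191.  124.] [55 49 48]
229 [ 501. -194.  126.] [50 47 44]
232 [ 504. -195.  123.] [50 48 44]
235 [ 504. -196.  117.] [37 35 32]
238 [ 485. -194.   95.] [42 41 39]
241 [ 486. -194.   89.] [43 42 37]
244 [ 484. -195.   81.] [45 43 40]
247 [ 485. -196.   76.] [67 68 73]
250 [ 403. -186.   -0.] [ 79 130 235]
253 [ 448. -193.   31.] [ 12  37 254]
256 [ 453. -194.   29.] [ 30  43 247]
259 [ 454. -195.   23.] [ 17  25 151]
262 [ 455. -196.   17.] [ 15  17 146]
265 [ 454. -197.    9.] [ 23  42 141]
241
226 [ 506. -188.  134.] [37 32 29]
229 [ 504. -188.  126.] [46 43 38]
232 [ 503. -188.  120.] [43 39 33]
235 [ 479. -185.   94.] [ 99 106 118]
238 [ 479. -186.   88.] [106 108 110]
241 [ 483. -188.   85.] [92 90 87]
244 [ 488. -189.   83.] [78 76 73]
247 [ 481. -189.   71.] [ 95 114 137]
250 [ 441. -184.   30.] [ 56  97 252]
253 [ 453. -186.   33.] [ 21  38 254]
256 [ 455. -187.   28.] [ 21  35 210]
259 [ 457. -189.   24.] [ 12  22 148]
262 [ 457. -189.   16.] [ 19  20 145]
265 [ 445. -189.   -2.] [ 41  73 140]
```

View pics/s2.png

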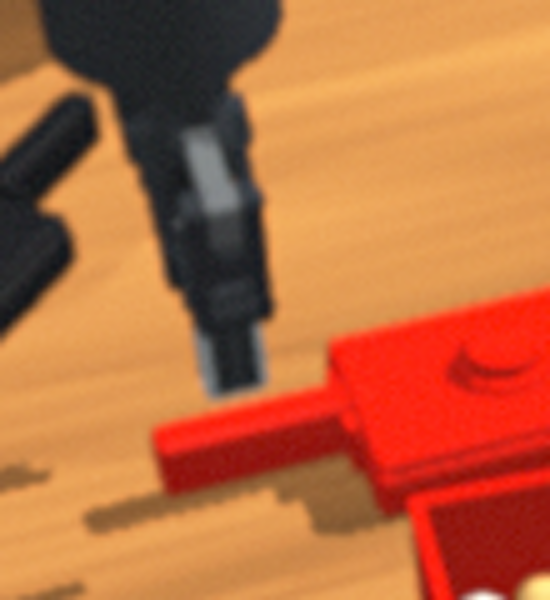

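The crop shows the finger tip at (233,248) in the full image, aligned over the handle. Camera depth puts the tip at z≈72, while the state gives a TCP height of z=33. I'll lower part of the way and compare again.

carry_out(claw=[-0.3,-0.3,-0.3,-0.3], linear=[[0,-0.4,-0.8],[0,0,-0.7],[0,0,-0.5],[0,0,0]], yaw=[0,0,0,0])

```text
t: 3.48
tool_pos: [445.1, -199.8, 12.4]
orientation: [-0.0, 1.0, -0.002, -0.0]
force: [-0.8, 0.6, -0.4]
gripper_width: 0.65
```

```bash
python3 - <<'E'
from h import *
c=cam('scene')
for u in (232,237):
  for v in range(238,272,2): print(u,v,px2w(c,u,v).round(0),c['color'][v,u])
print(bot.state()['tool_pos'],bot.state()['force'])
E
```

```text
232 238 [ 493. -203.  104.] [54 50 49]
232 240 [ 501. -204.  106.] [53 49 48]
232 242 [ 503. -205.  104.] [52 49 45]
232 244 [ 505. -206.  102.] [46 42 42]
232 246 [ 504. -206.   97.] [36 34 31]
232 248 [ 488. -205.   79.] [38 36 36]
232 250 [ 488. -205.   75.] [41 39 38]
232 252 [ 488. -206.   71.] [50 46 44]
232 254 [ 486. -206.   65.] [60 59 56]
232 256 [ 487. -207.   62.] [72 72 65]
232 258 [ 480. -207.   51.] [89 89 97]
232 260 [ 455. -204.   24.] [ 50  52 142]
232 262 [ 455. -205.   20.] [  7  13 143]
232 264 [ 453. -205.   13.] [ 15  19 147]
232 266 [ 454. -206.    9.] [ 23  36 142]
232 268 [ 448. -206.   -1.] [ 47  88 138]
232 270 [ 452. -207.   -1.] [ 65 116 174]
237 238 [ 500. -196.  107.] [53 50 47]
237 240 [ 502. -196.  105.] [50 47 44]
237 242 [ 502. -197.  101.] [47 46 43]
237 244 [ 506. -198.  100.] [38 35 33]
237 246 [ 487. -196.   80.] [40 35 33]
237 248 [ 487. -197.   76.] [37 35 31]
237 250 [ 487. -197.   72.] [36 35 32]
237 252 [ 488. -198.   68.] [37 37 31]
237 254 [ 486. -198.   62.] [41 38 37]
237 256 [ 486. -199.   58.] [48 48 47]
237 258 [ 456. -195.   27.] [ 65  67 125]
237 260 [ 453. -195.   20.] [ 20  28 147]
237 262 [ 455. -196.   17.] [ 14  19 146]
237 264 [ 455. -197.   12.] [ 15  20 144]
237 266 [ 446. -196.   -1.] [ 41  73 139]
237 268 [ 450. -197.   -2.] [ 61 106 158]
237 270 [ 457. -199.   -0.] [ 81 148 223]
[ 445.17706498 -199.81916844   12.70179978] [-0.50075137 -0.20111628  0.39949439]
```

carry_out(claw=[-0.3,-0.3,-0.3,-0.3], linear=[[0,0,-0.3],[0,0,-0.3],[0,0,0],[0,0,0]], yaw=[0,0,0,0])

```text
t: 3.87
tool_pos: [445.5, -199.9, 7.0]
orientation: [-0.0, 1.0, -0.002, -0.0]
force: [-0.1, 0.5, 0.0]
gripper_width: 0.651
```

carry_out(claw=[-0.3,-0.3,-0.3,-0.3], linear=[[0,0,-0.3],[0,0,-0.3],[0,0,0],[0,0,0]], yaw=[0,0,0,0])

```text
t: 4.2
tool_pos: [445.4, -199.8, 0.9]
orientation: [-0.0, 1.0, -0.002, -0.0]
force: [0.1, -0.4, 0.2]
gripper_width: 0.65
```

```bash
python3 - <<'E'
from h import *
c=cam('scene')
for u in (232,237):
  for v in range(252,276,2): print(u,v,px2w(c,u,v).round(0),c['color'][v,u])
print(bot.state())
cv2.imwrite('pics/s3.png',cv2.resize(c['color'][170:290,190:300],None,fx=5,fy=5,interpolation=cv2.INTER_CUBIC))
E
```

```text
232 252 [ 504. -208.   85.] [37 38 32]
232 254 [ 486. -206.   65.] [58 56 53]
232 256 [ 488. -207.   62.] [75 74 70]
232 258 [ 483. -207.   54.] [84 84 80]
232 260 [ 482. -207.   48.] [93 93 86]
232 262 [ 481. -208.   43.] [110 109 104]
232 264 [ 482. -209.   39.] [ 91  92 128]
232 266 [ 455. -206.   10.] [ 29  39 142]
232 268 [ 449. -206.    1.] [ 48  88 139]
232 270 [ 451. -207.   -2.] [ 67 119 176]
232 272 [ 456. -208.   -2.] [ 86 158 231]
232 274 [ 462. -209.   -2.] [ 91 165 236]
237 252 [ 485. -197.   66.] [40 37 36]
237 254 [ 488. -198.   64.] [37 35 34]
237 256 [ 489. -199.   60.] [35 33 31]
237 258 [ 483. -199.   51.] [39 35 33]
237 260 [ 486. -200.   49.] [42 41 39]
237 262 [ 484. -200.   43.] [64 64 72]
237 264 [ 453. -197.   11.] [ 55  55 137]
237 266 [ 444. -196.   -3.] [ 41  73 138]
237 268 [ 449. -197.   -3.] [ 62 107 158]
237 270 [ 455. -199.   -1.] [ 80 147 223]
237 272 [ 461. -200.   -1.] [ 92 166 237]
237 274 [ 467. -201.   -1.] [ 85 157 230]
{'t': 4.25, 'joints': array([-4.46106492e-01,  5.62264445e-01,  2.02785469e+00, -2.82059008e-05,
        5.51780291e-01, -4.42114388e-01]), 'joint_vel': array([ 0.0003884 , -0.00546639, -0.00049218,  0.00097972,  0.00209466,
        0.00081018]), 'joint_efforts': array([ 5.32102749e-04, -4.90525854e+01, -1.34144515e+01, -7.93074423e-05,
       -1.66030681e-03,  1.27577191e-04]), 'tool_pos': array([ 445.49709753, -199.87887516,    0.99002545]), 'orientation': array([-5.92300447e-05,  9.99998020e-01, -1.98403968e-03, -1.41684241e-04]), 'force': array([-0.15415558,  0.00224456,  0.63427917]), 'wrist_torque': array([ 0.00227491, -0.03976518, -0.00905996]), 'gripper_width': 0.6506414935396783}
```

View pics/s3.png

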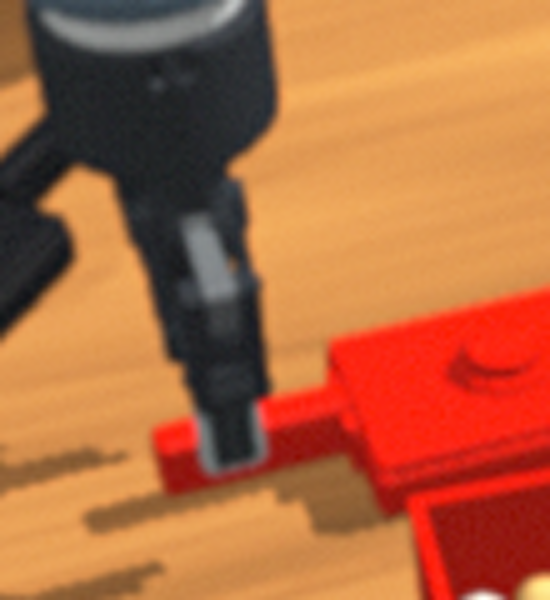

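The finger tip is at crop (235,468), beside the lower half of the handle and in line with it. Depth puts it at z≈39 against a state z of 1, so the state reads low by a steady amount. I'll trust the camera and lower slowly while watching the force.

carry_out(claw=[-0.3,-0.3,-0.3,-0.3,-0.3], linear=[[0,-0.6,-0.3],[0,0,-0.3],[0,0,-0.3],[0,0,0],[0,0,0]], yaw=[0,0,0,0,0])

```text
t: 4.67
tool_pos: [445.3, -205.8, -8.2]
orientation: [-0.0, 1.0, -0.002, -0.0]
force: [0.6, -0.3, 0.8]
gripper_width: 0.65
```

carry_out(claw=[-0.3,-0.3,-0.3,-0.3,-0.3], linear=[[0,0,-0.3],[0,0,-0.3],[0,0,-0.3],[0,0,0],[0,0,0]], yaw=[0,0,0,0,0])

```text
t: 5.08
tool_pos: [445.4, -205.8, -17.2]
orientation: [-0.0, 1.0, -0.002, -0.0]
force: [-0.4, 0.1, 0.3]
gripper_width: 0.65
```

```bash
python3 - <<'E'
from h import *
c=cam('scene')
for u in (229,233):
  for v in range(258,288,2): print(u,v,px2w(c,u,v).round(0),c['color'][v,u])
s=bot.state();print(s['tool_pos'],s['force'])
E
```

```text
229 258 [ 507. -214.   76.] [39 35 34]
229 260 [ 505. -215.   71.] [38 36 33]
229 262 [ 482. -213.   46.] [70 68 63]
229 264 [ 481. -214.   41.] [101 102  97]
229 266 [ 480. -214.   35.] [112 113 109]
229 268 [ 481. -215.   32.] [115 116 112]
229 270 [ 485. -216.   31.] [115 117 119]
229 272 [ 480. -216.   22.] [107 134 173]
229 274 [ 460. -214.   -2.] [ 92 163 234]
229 276 [ 466. -216.   -1.] [ 88 159 231]
229 278 [ 470. -217.   -2.] [ 84 152 224]
229 280 [ 476. -218.   -1.] [ 78 142 213]
229 282 [ 479. -219.   -2.] [ 72 135 203]
229 284 [ 486. -220.   -0.] [ 75 141 209]
229 286 [ 490. -221.   -1.] [ 73 135 201]
233 258 [ 505. -208.   73.] [47 43 40]
233 260 [ 506. -209.   69.] [36 33 31]
233 262 [ 485. -207.   46.] [41 39 34]
233 264 [ 486. -207.   42.] [40 37 36]
233 266 [ 488. -208.   41.] [43 38 36]
233 268 [ 486. -209.   34.] [39 36 36]
233 270 [ 489. -209.   32.] [39 39 36]
233 272 [ 480. -209.   19.] [ 91 123 164]
233 274 [ 463. -208.   -1.] [ 89 163 235]
233 276 [ 467. -209.   -2.] [ 83 152 225]
233 278 [ 474. -210.   -1.] [ 85 153 226]
233 280 [ 479. -211.   -0.] [ 82 149 221]
233 282 [ 484. -213.   -1.] [ 73 140 212]
233 284 [ 487. -214.   -2.] [ 73 135 203]
233 286 [ 492. -215.   -2.] [ 74 134 202]
[ 445.49665296 -205.86231176  -17.01468849] [ 0.21928663 -0.51597679  0.5413254 ]
```

carry_out(claw=[-0.3,1,1,1,1,1,1,1,1], linear=[[0,0,-0.3],[0,0,0],[0,0,0],[0,0,0],[0,0,0],[0,0,0],[0,0,0],[0,0,0],[0,0,0]], yaw=[0,0,0,0,0,0,0,0,0], grip_force=40)

```text
t: 5.88
tool_pos: [445.7, -205.9, -19.8]
orientation: [0.0, 1.0, -0.002, 0.0]
force: [-0.2, 0.6, 2.3]
gripper_width: 0.172
```

carry_out(claw=[1,1,1,1,1,1,1,1,1,1,1,1], linear=[[0,0.3,0],[0,0.5,0],[0,0.7,0],[0.1,1,0],[0.1,1,0],[0.1,1,0],[0.1,1,0],[0.1,1,0],[0.1,1,0],[0.1,1,0],[0.1,1,0],[0.1,0.5,0]], yaw=[-0.02,-0.02,-0.02,-0.02,0,0,0,0,0,0,0,0])

```text
t: 6.88
tool_pos: [454.6, -104.6, -19.8]
orientation: [-0.0, 0.999, -0.042, -0.0]
force: [-0.8, -4.6, 3.9]
gripper_width: 0.174
```

```bash
python3 - <<'E'
from h import *
c=cam('top'); cv2.imwrite('pics/t2.png',cv2.resize(c['color'][90:320,155:445],None,fx=2.7,fy=2.55,interpolation=cv2.INTER_CUBIC))
E
```

```text
(no output)
```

View pics/t2.png

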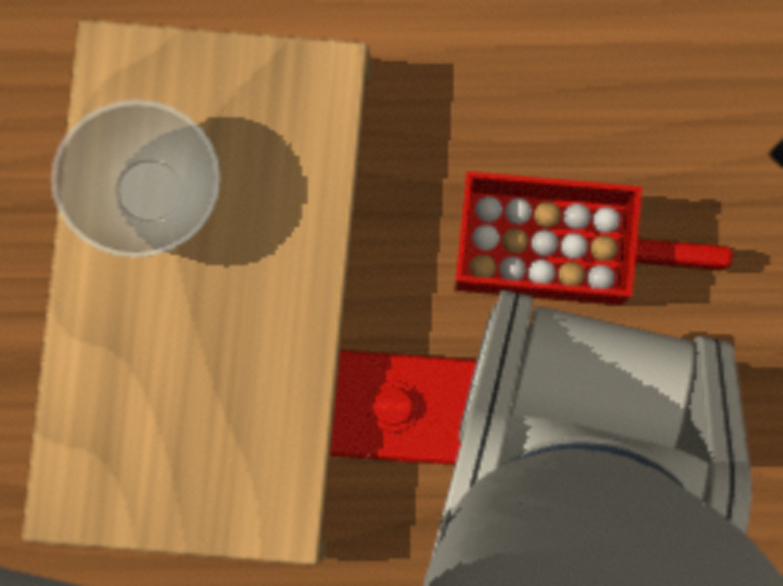

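Tray is square to the board and its far edge is just reaching the front edge at crop (335,400). The knob is at crop (397,403), and the deep tray hasn't moved.

```bash
python3 - <<'E'
from h import *
c=load('top'); p=px2w(c,155+395/2.7,90+405/2.55,36); d=p[:2]-[547.5,138.2]; t=.088
print(p.round(1), d@[np.sin(t),np.cos(t)], d@[-np.cos(t),np.sin(t)])
E
```

```text
[464.    4.6  36. ] -140.44033258351521 71.46187106385764
```

carry_out(claw=[1,1,1,1,1,1,1,1,1,1,1,1], linear=[[0,0.5,0],[0.1,1,0],[0.1,1,0],[0.1,1,0],[0.1,1,0],[0.1,1,0],[0.1,1,0],[0.1,1,0],[0.1,1,0],[0.1,1,0],[0.1,1,0],[0,0.6,0]], yaw=[0,0,0,0,0,0,0,0,0,0,0,0])

```text
t: 7.93
tool_pos: [464.6, 5.8, -19.8]
orientation: [0.0, 0.999, -0.042, -0.0]
force: [0.2, -5.2, 5.2]
gripper_width: 0.176
```

```bash
python3 - <<'E'
from h import *
c=cam('scene'); cv2.imwrite('pics/s4.png',cv2.resize(c['color'][130:380,200:540],None,fx=2.3,fy=2.3))
s=bot.state();print(s['tool_pos'],s['force'])
E
```

```text
[464.54747909   6.48574406 -19.83685465] [0.28500077 3.14399242 3.43831442]
```

View pics/s4.png

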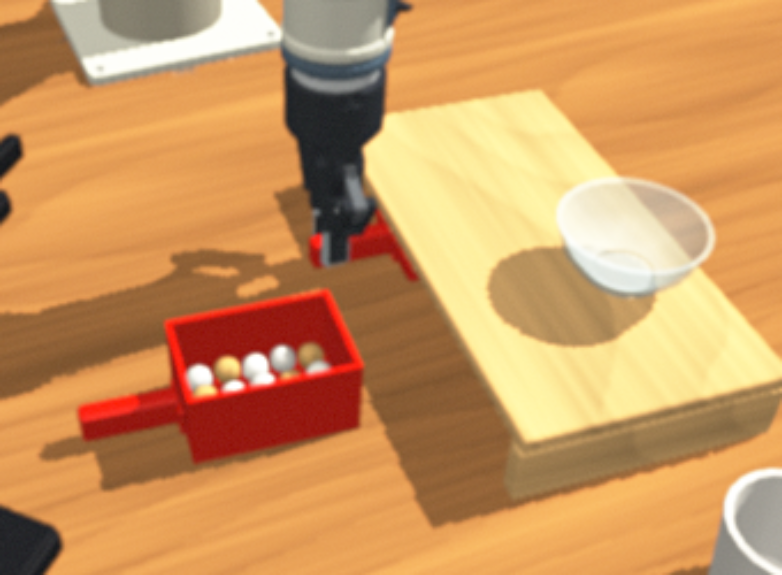

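The handle sticks out at crop (315–395,245). The end of the lidded part shows just under the board edge at crop (405,265). The bowl and the deep tray are undisturbed. Next I measure that end against the riser.

```bash
python3 - <<'E'
from h import *
c=load('scene'); t=.088
for u,v in [(396,250),(404,262),(410,272),(414,277),(313,250),(316,258),(318,264)]:
    p=px2w(c,200+u/2.3,130+v/2.3); d=p[:2]-[547.5,138.2]
    print(u,v,p.round(0), (d@[np.sin(t),np.cos(t)]).round(1), (d@[-np.cos(t),np.sin(t)]).round(1),c['color'][int(130+v/2.3),int(200+u/2.3)])
E
```

```text
396 250 [487.  55.  17.] -88.0 52.6 [  9  21 149]
404 262 [500.  56.  14.] -85.6 40.3 [ 19  22 154]
410 272 [508.  58.   9.] -83.2 32.5 [ 15  24 152]
414 277 [510.  61.   5.] -80.3 30.3 [ 23  32 149]
313 250 [471. -12.  26.] -155.9 62.8 [ 15  24 171]
316 258 [469.  -8.  14.] -152.4 65.3 [ 13  19 152]
318 264 [472.  -7.  10.] -151.6 62.2 [ 26  30 149]
```

carry_out(claw=[-0.3,-0.3,-0.3,-0.3,-0.3,-0.3,-0.3,-0.3,-0.3,-0.3,-0.3,-0.3], linear=[[0,0,0],[0,0,0],[0,0,0],[0,0,0],[0,0,0],[0,0,0],[0,0,0.5],[0,0,1],[0,0,1.5],[0,0,2],[0,0,2],[0,0,2]], yaw=[0,0,0,0,0,0,0,0,0,0,0,0])

```text
t: 8.98
tool_pos: [464.5, 5.0, 71.8]
orientation: [-0.0, 0.999, -0.042, 0.0]
force: [0.5, 0.2, 0.2]
gripper_width: 0.646
```

carry_out(claw=[-0.3,-0.3,-0.3,-0.3,-0.3,-0.3,-0.3,-0.3,-0.3,-0.3,-0.3,-0.3], linear=[[0,0,2],[0,0,2],[0,0,2],[0,0,2],[-0.5,-3,2],[-0.5,-3,0],[-0.5,-3,0],[-0.5,-3,0],[-0.5,-3,0],[-0.5,-3,0],[0,0,0],[0,0,0]], yaw=[0,0,0,0,0,0,0,0,0,0,0,0])

```text
t: 9.98
tool_pos: [434.2, -176.2, 170.9]
orientation: [0.0, 0.999, -0.044, 0.0]
force: [-0.6, -0.2, 0.2]
gripper_width: 0.646
```

```bash
python3 - <<'E'
from h import *
a=cam('top')['color'];b=cam('scene')['color']
o=np.hstack([cv2.resize(a[90:320,155:445],(400,320)),cv2.resize(b[150:390,200:500],(400,320))])
cv2.imwrite('pics/end.png',o); print(bot.state()['force'])
E
```

```text
[ 0.12751239 -0.72604307 -0.23173035]
```

View pics/end.png

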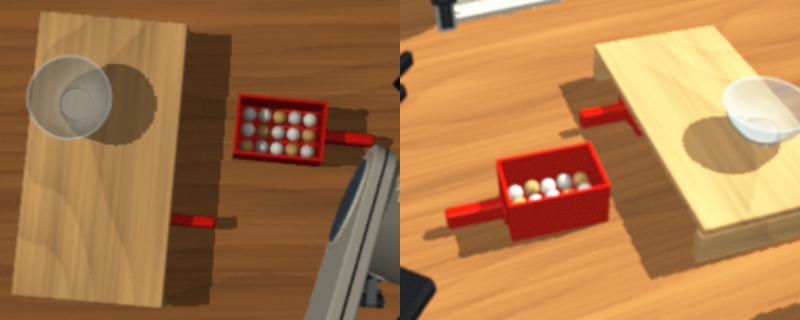

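The lidded part is covered by the board, and the handle shows from (172,218) to (215,222) in the left half, square to the edge. The bowl and the deep tray are where they were.

```bash
python3 - <<'E'
from h import *
c=load('top'); t=.088
p=px2w(c,155+215*.725,90+222*.719,32); d=p[:2]-[547.5,138.2]
print(p.round(1), d@[np.sin(t),np.cos(t)]+131, d@[-np.cos(t),np.sin(t)])
print(bot.close_job())
E
```

```text
[462.5 -13.2  32. ] -27.326120568100805 71.35168618410106
the job is handed in; nothing more can be done
None
```

I slid the red lidded tray with the knob in under the front edge of the riser, pulling it along the bench by its handle. Then I let go, moved the arm clear and handed the job in at about 10 s.

**Final position:** the tray origin is at riser x ≈ -27 mm and y ≈ +71 mm, measured from the handle end in the top camera. The scene camera gave x ≈ -25 mm just before I let go. Both are inside the -46 to -5 mm band. The tray looks square to the riser, with the lidded part covered and the handle sticking out.

**Bystanders:** the deep tray and the bowl look unmoved in the last pictures, though I did not measure them again. The last force reading was close to zero.

**Disagreement:** with the gripper partly open, the camera showed the finger tips 35–40 mm above the height given by the reported tool position. The stated swing of the pads explains at most 13 mm of that. I went by the camera and lowered in small steps while watching the force, gripping at a reported tool height of about -20 mm. The grip held, with no forces above about 7 N in the readings.

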